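Clamp a freshly cemented model hull in the bench screw press

TASK

Set the plain, flat-decked model hull down gently, upright, lengthwise in the middle of the press's pulled-out tray, and slide the tray fully home under the platen. Then wind the handwheel clockwise until the platen just touches the deck, give it a quarter turn more and no further, and let go. Leave the little tug with the wheelhouse, the jar and the brush alone.

Things in the scene. Friction and masses are not known exactly. Their poses are not given: they have to be found in the camera images.
- press: Bench screw press, fixed. Base 220 x 150 mm; origin on the table under the screw axis. The tray slides out along press +y; two columns, 22 mm thick (38 mm collars at the head), stand 85 mm from the axis at press -x and +x. The head (215 mm along x, 42 mm along y), underside about 150 mm up, is clamped up to 6 mm higher or lower from start to start, wheel and platen with it.
- tray (a joint): Travel of the aluminium tray, m: 0 fully home (tray centre under the screw axis), up to 0.16 pulled out along the press's +y. Slides with about 2 N and stays where it is left.
- tray_centre (a point): Middle of the tray's flat top, 37 mm above the table; tray top is 100 mm (press x) by 130 mm (press y), with a scribed outline 56 x 112 mm round the middle, its long side along the slide (press y). No rims.
- tray_knob (a point): Upright dark wooden peg on the tray's tongue, 20 mm diameter, from 37 to 73 mm above the table, 120 mm from the tray centre along press +y; this point is on its axis at 55 mm height. Grip or push it to slide the tray.
- hull: The cemented ship hull to press: grey plastic, flat bottom, flat deck with two dark hatches, upright sides, 102 mm long (own x, pointed bow at +x; sides parallel from 51 mm behind to 29 mm ahead of the origin), 44 mm wide (own y), 36 mm high, about 90 g. Origin: middle of its underside. Bow may point either way along the slide.
- wheel (a joint): Angle of the black handwheel, rad, clockwise from above positive (winds down). Lead 24 mm per turn: the platen sinks 3.82 mm per rad. Friction about 0.24 N m (5 N at the peg); stays where it is left, also under load; after contact the springs add up to 0.2 N m. Stops at 0 and 15 rad.
- wheel_axis (a point): Centre of the handwheel's top face, on the screw axis; the wheel is 118 mm across. The wheel does not rise or sink as it turns.
- wheel_knob (a point): Upright dark wooden crank peg on the wheel's rim, 20 mm diameter, 46 mm tall, turning freely on its pin, 48 mm from the screw axis; this point is on its axis, 24 mm above the wheel's top face and 22 mm below the peg's top. At wheel angle 0 it lies on the press's +y side of the axis.
- platen_face (a point): Middle of the underside of the platen (steel, 84 mm along press x by 104 mm along press y, 10 mm thick).
- platen (a joint): How far the spring-loaded platen is pushed up towards the ram above it, m: 0 while it hangs free, 0.006 at a quarter turn past contact (pushed up 24 mm per further turn). Two springs: 16 N at first touch, 4 N more for each mm, bottoming at 13 mm; two pins rise through the ram as it gives.
- tug: Bystander: small finished grey tug model, 72 x 38 mm, hull 20 mm high with a wheelhouse (top 42 mm) and funnel on deck. Origin: middle of its underside.
- jar: Bystander: small glass jar with white cap, 42 mm diameter, 55 mm high, beyond the press. Origin: middle of its underside.
- brush: Bystander: flat brush lying on the table on the press's far (-y) side from the tray.
There are look-alikes about, which are no part of the job. What is shaped like the hull but orange is not meant.

How it is judged:
By the outcome, as a careful person would: the job done as asked, in the order asked, and still so for the second after the job is handed in, with the robot touching nothing.
It also fails if it takes over 70 s, if anything falls off the work surface, if the arm or the gripper's body presses on something with over 40 N, if the wrist force passes 120 N, or if a joint passes its speed limit or range.

ROBOT

A 6-joint arm with a two-finger parallel gripper is mounted at the origin on the work surface. World frame = base frame: x ahead of the robot, y to its left, z up, the work surface at z = 0. Lengths are in m, angles in rad, forces in N, time in s.
With the tool pointing down it reaches from about 0.3 to 0.775 m from the base axis. Payload 14.6 kg.
Tool frame: the origin (TCP) lies at the very end of the fingers, on their centre line; the grasp point (between the pads) lies 19 mm behind it; y points along the fingers, z is the direction in which the jaws open and shut, and the axes are right-handed (so a half turn about y gives the same grasp; the last joint's range is limited). The gripper opens to 94 mm and grips with 3 to 60 N. Pads are 16 mm wide; open, the fingers measure 119 mm over their backs; the gripper's body (75 mm by 177 mm) begins 78 mm behind the grasp point.
Start: joints at [1.165, 0.3, 1.521, -0, 1.321, -0.067], TCP at [0.183, 0.519, 0.205] pointing down, gripper open.
Joint ranges: [-3.03, 3.03], [-0.79, 2.21], [0.23, 2.52], [-1.04, 4.18], [0, 3.07], [-2.55, 2.55]. Speed limits (rad/s): [2.22, 2.22, 2.57, 3.14, 3.14, 3.14].

INTERFACE

Orientations are given as [roll, pitch, yaw] about the fixed x, y, z axes, in that order (R = Rz(yaw) Ry(pitch) Rx(roll)).
In Python, from station import get_obs, camera, hand_in, masks_of gives the robot as it stands.
- The arm moves only by the shell command python3 -m jog 'ROWS' [FORCE]. ROWS is text: rows parted by semicolons, each of 7 numbers parted by spaces: the shift along the world's x, y, z in mm, then the turn, a rotation vector about the world's x, y, z in degrees, then the closure, from 0 (fully open) to 1 (shut). A call has 1 to 10 rows; each row is the pose to reach, as a shift and turn from the pose measured when the call began; what a row does not reach only later rows make up. A row lasts 1/12 s, in which the tool goes at most 41.7 mm and 7.16 degrees, less where a joint would pass 70% of its speed; a pose out of reach is approached as far as the arm can. A call with a gripper value outside its range is refused whole. The fingers move at their own pace and stop on an object; FORCE is the grip in N (left out, the last holds). Time passes only in rows, so rows that repeat a pose let the fingers close. It gives the time, the measured TCP pose, the force and the opening at its end, in the units of the state.
- get_obs(): the state, without advancing time (a new reading comes with each control period).
- camera(name): name is "side" or "top" or "wrist"; returns a dict with "img" (384x512x3 uint8, red, green, blue), "range_z" (384x512 float32, m along the optical axis (not along the pixel's ray), 0 where there is no reading), "fx", "fy", "cx", "cy" (pixels), "k1" (the pictures are not rectified: a ray, as slopes to the right and down, at radius r is drawn at 1 + k1 r^2 times it, then the intrinsics apply), "rvec" (rotation vector, rad) and "tvec" (3), from world to camera coordinates, as OpenCV has them. Camera axes: x right, y down, z forward; pixel columns grow to the right and rows downward; lengths in m; the calibration is good to about 2 mm. A picture is of the moment at which its call begins.
- hand_in(): hands the job in, once; it reports no verdict.
Trained networks look in the newest picture that a camera, given by its name, has taken for a name from the list of things; names that differ only in an ending like _2 or _b are one class to them, and where a whole thing is asked for, a point or a joint stands for the part that bears it (a point fixed in the world has none). Each returns a list of dicts, best first, with "conf" (0 to 1); they miss things now and then, are a little off and sometimes report something else, mostly with a low value. They report only what shows in the picture. A call takes as long as a camera call. They do not tell look-alikes from the thing itself.
- masks_of(thing, camera): "mask" (384x512 bool, what is visible of it) and "extent" ([left, top, right, bottom] in pixels, round what is visible of it).
The state is a dict: "time_s": time; "qpos": joint angles; "joint_vel": joint speeds; "tau": joint torques, N m; "ee_pos": TCP position; "eef_rot": TCP orientation; "force": force on the tool from outside, world axes, zero at the start; "moment": the same for the moment, N m; "grip_width": finger opening in m.
Only numpy, scipy, OpenCV 4.12 (cv2) and the standard library are available. Lean on these libraries where they do the work, as an engineer would, in place of code of your own. Each camera call takes 0.05 s, during which the arm holds its last target.

## Working session

There is one attempt and no reset: what is moved stays moved. The work goes in short steps, Python scripts to look and compute and a shell command to move; the robot and the scene stay as the last step left them, time stands still between calls to the robot, and variables do not carry over. Pictures are saved under pics/ and viewed, and the job is handed in when it is done.

```bash
ls; mkdir -p pics
cat > h.py <<'E'
import numpy as np,cv2
from station import get_obs,camera,masks_of
def cam(n,save=None):
    c=camera(n)
    if save: cv2.imwrite('pics/%s.png'%save,c['img'][:,:,::-1])
    return c
def world(c):
    v,u=np.mgrid[0:384,0:512].astype(float)
    K=np.array([[c['fx'],0,c['cx']],[0,c['fy'],c['cy']],[0,0,1]])
    p=cv2.undistortPoints(np.stack([u.ravel(),v.ravel()],1)[:,None],K,np.array([c['k1'],0,0,0,0.]))[:,0]
    z=c['range_z'].ravel().astype(float)
    P=np.c_[p*z[:,None],z]
    R=cv2.Rodrigues(np.array(c['rvec'],float))[0]
    W=(P-np.array(c['tvec']).ravel())@R
    W[z==0]=np.nan
    return W.reshape(384,512,3)
def proj(c,X):
    K=np.array([[c['fx'],0,c['cx']],[0,c['fy'],c['cy']],[0,0,1]])
    return cv2.projectPoints(np.array(X,float).reshape(-1,3),np.array(c['rvec'],float),np.array(c['tvec'],float),K,np.array([c['k1'],0,0,0,0.]))[0][:,0]
E
python3 - <<'E'
from h import *
print(get_obs())
for n in ['top','side','wrist']:
    c=cam(n,n+'0')
    W=world(c)
    R=cv2.Rodrigues(np.array(c['rvec'],float))[0]; print(n,-R.T@np.array(c['tvec']).ravel())
    for t in ['press','hull','tug','jar','brush','tray_knob','wheel_knob','wheel','tray','platen']:
        for m in masks_of(t,n)[:3]:
            w=W[m['mask']]; print(n,t,round(m['conf'],2),m['extent'],np.nanmedian(w,0).round(3))
E
```

```text
pics
{'time_s': 0.0, 'qpos': array([ 1.16539705e+00,  3.00468197e-01,  1.52159451e+00, -3.00405305e-05,
        1.32067591e+00, -6.65993625e-02]), 'joint_vel': array([ 0.0006347 , -0.00164125,  0.00132171, -0.00014199, -0.00224025,
        0.00036656]), 'tau': array([-3.48988069e-03, -5.31794751e+01, -3.52736771e+01,  7.06623774e-02,
        2.43997585e-02, -8.42062036e-05]), 'ee_pos': array([0.18270152, 0.5184893 , 0.20488224]), 'eef_rot': array([-1.57194169e+00,  4.72315151e-05, -3.38792489e-01]), 'force': array([ 0.55000575, -0.69300632,  0.2585607 ]), 'moment': array([-0.01067565,  0.0333026 , -0.03115214]), 'grip_width': 0.09367910419896054}
top [ 0.47946001 -0.02601776  1.42513864]
top press 0.81 [200.1, 135.3, 333.4, 226.1] [ 0.628 -0.097  0.037]
top press 0.33 [203.9, 154.8, 273.9, 197.2] [0.647 0.025 0.037]
top hull 0.83 [191.6, 207.8, 211.7, 241.9] [0.497 0.15  0.036]
top hull 0.69 [132.6, 235.1, 171.7, 253.0] [0.435 0.294 0.036]
top hull 0.65 [108.4, 275.5, 147.5, 299.9] [0.31  0.348 0.036]
top tug 0.61 [201.1, 138.2, 333.3, 222.9] [ 0.627 -0.097  0.038]
top tug 0.57 [152.
[... 1216 characters left out ...]
 0.43 [172.5, 186.3, 191.5, 209.5] [0.427 0.275 0.033]
side brush 0.62 [306.2, 260.7, 345.6, 309.2] [ 0.501 -0.367  0.017]
side brush 0.5 [281.7, 164.9, 320.4, 201.3] [ 0.624 -0.143  0.198]
side tray_knob 0.91 [249.2, 179.1, 276.6, 219.7] [0.64  0.051 0.036]
side wheel 0.59 [284.1, 166.0, 325.4, 202.4] [ 0.624 -0.144  0.198]
side tray 0.9 [245.6, 180.9, 276.6, 219.3] [0.638 0.048 0.036]
side tray 0.5 [283.1, 164.4, 320.8, 201.0] [ 0.622 -0.146  0.199]
side platen 0.71 [288.0, 208.3, 318.2, 225.3] [ 0.604 -0.171  0.11 ]
wrist [0.1171805  0.54110821 0.3848605 ]
wrist hull 0.61 [127.3, 278.0, 204.8, 351.6] [0.314 0.349 0.036]
wrist tray_knob 0.39 [180.1, 373.4, 189.7, 375.4] [0.417 0.329 0.004]
```

Run:
```python
import cv2
for n in ['top','side']:
    i=cv2.imread('pics/%s0.png'%n)
    i=i[110:310,90:400] if n=='top' else i[150:320,120:360]
    cv2.imwrite('pics/%s0c.png'%n,cv2.resize(i,None,fx=2.5,fy=2.5,interpolation=cv2.INTER_CUBIC))
```

```text
(no output)
```

View pics/top0c.png

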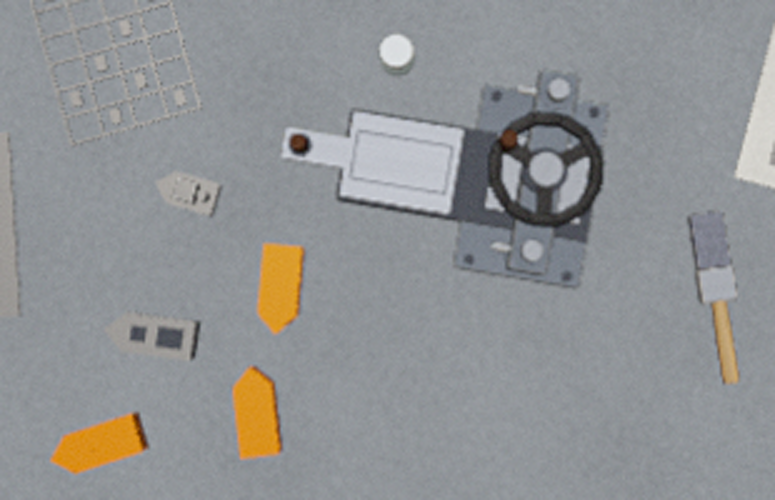

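View pics/side0c.png

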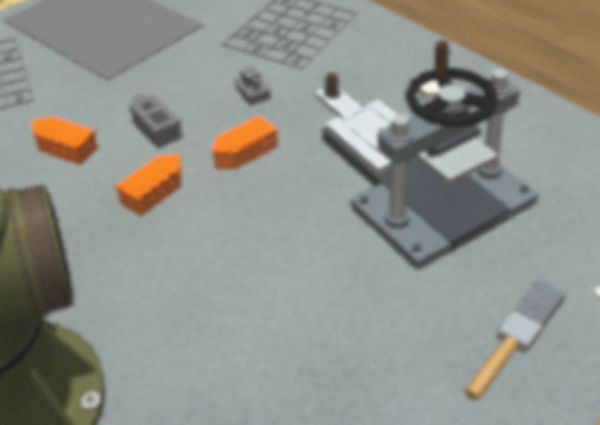

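The grey hull with two hatches sits at top px (152,244), bow towards +y. The tray is pulled out along roughly +y (tilted), the tug at (165,189) and the orange hulls are elsewhere. Now I'll measure precisely.

Run:
```python
from h import *
c=cam('top');W=world(c)
g=lambda t,k=0:masks_of(t,'top')[k]['mask']
def rect(P):
    r=cv2.minAreaRect((P[:,:2]*1000).astype(np.float32)); return np.round(r[0],1),np.round(r[1],1),round(r[2],2)
def box(u0,v0,u1,v1):
    m=np.zeros((384,512),bool);m[v0:v1,u0:u1]=1;return m
# hull deck
m=box(120,225,182,262); P=W[m]; P=P[(P[:,2]>.028)]; print('hull',len(P),rect(P),np.median(P[:,2]),P.mean(0))
d=P[:,:2]-P[:,:2].mean(0);w,v=np.linalg.eigh(d.T@d);print('axis',np.degrees(np.arctan2(*v[::-1,1])))
# tray + tongue
m=box(195,145,285,205); P=W[m]; 
T=P[(P[:,2]>.030)&(P[:,2]<.045)]; print('tray+tongue',rect(T))
m2=box(224,145,280,200);P2=W[m2];T2=P2[(P2[:,2]>.032)&(P2[:,2]<.043)];print('tray',rect(T2),np.median(T2[:,2]))
k=P[(P[:,2]>.062)&(P[:,2]<.085)];print('tknob',len(k),k.mean(0),k[:,2].max())
m=box(275,130,345,230);P=W[m]
h=P[(P[:,2]>.185)&(P[:,2]<.215)];print('wheel',len(h),np.median(h,0),rect(h)); print(cv2.minEnclosingCircle((h[:,:2]*1000).astype(np.float32)))
k=P[P[:,2]>.225];print('wknob',len(k),k.mean(0),np.median(k[:,2]),k[:,2].max())
for lo,hi in[(.0,.02),(.02,.03),(.03,.05),(.1,.13),(.13,.16),(.16,.185)]:
    q=P[(P[:,2]>lo)&(P[:,2]<hi)]; print(lo,hi,len(q),np.median(q,0),rect(q) if len(q)>3 else '')
for t in ['jar','tug','brush']:
    q=W[g(t, 1 if t=='tug' else 0)];print(t,np.nanmedian(q,0))
big=cv2.resize(c['img'][140:240,190:345,::-1],None,fx=5,fy=5,interpolation=cv2.INTER_CUBIC);cv2.imwrite('pics/t1.png',big)
```

```text
hull 521 (array([435.2, 298.3]), array([101.4,  48.6]), 83.22) 0.03679841008250842 [0.43575905 0.29469554 0.03675166]
axis 84.62611319613936
tray+tongue (array([640.9,  31.6]), array([129.1, 240.1]), 0.8)
tray (array([643.3,  18.9]), array([144.2,  99.6]), 81.34) 0.037253922575993415
tknob 41 [0.65998996 0.12971973 0.07191183] 0.0777045615112188
wheel 1192 [ 0.61820795 -0.14254886  0.19995811] (array([ 618.8, -141. ]), array([118.3, 158.3]), 45.92)
((619.5296630859375, -140.3264617919922), 95.22149658203125)
wknob 54 [ 0.64222837 -0.09999522  0.24367645] 0.24585619104261713 0.2516461159171487
0.0 0.02 1761 [ 0.64256332 -0.20428736  0.00262834] (array([ 634.4, -165.6]), array([297.3, 206.3]), 0.75)
0.02 0.03 1344 [ 0.59547941 -0.10198112  0.02369212] (array([ 619.4, -135.6]), array([165.4, 219. ]), 81.65)
0.03 0.05 41 [ 0.58277508 -0.08787378  0.03115671] (array([ 611.3, -133.9]), array([192.2, 142.8]), 0.34)
0.1 0.13 290 [ 0.61438203 -0.16768197  0.1116812 ] (array([ 618.7, -141.1]), array([103.4,  83.3]), 81.17)
0.13 0.16 50 [ 0.60718478 -0.11759327  0.15688722] (array([ 613.1, -112. ]), array([ 45.3, 203.1]), 89.88)
0.16 0.185 742 [ 0.62810158 -0.13868578  0.17414245] (array([ 619.8, -134.6]), array([ 61. , 214.7]), 80.07)
jar [0.76481923 0.01889515 0.05396091]Traceback (most recent call last):
  File "<stdin>", line 22, in <module>
  File "<stdin>", line 3, in <lambda>
IndexError: list index out of range
```

```bash
python3 -m jog '40 -36 0 0 0 -7 0;80 -70 0 0 0 -14 0;120 -105 0 0 0 -21 0;160 -140 0 0 0 -28 0;200 -175 0 0 0 -35 0;240 -210 0 0 0 -42 0;252 -224 0 0 0 -49 0;252 -224 0 0 0 -56 0;252 -224 0 0 0 -63 0;252 -224 0 0 0 -70 0' 15
python3 -m jog '0 0 0 0 0 -6.5 0;0 0 0 0 0 -6.5 0;0 0 0 0 0 -6.5 0'
cat > q.py <<'E'
from h import *
o=get_obs();print(o['ee_pos'].round(4),np.degrees(o['eef_rot']).round(2),o['qpos'].round(2),o['force'].round(2))
def rect(P):
    r=cv2.minAreaRect((P[:,:2]*1000).astype(np.float32)); return np.round(r[0],1),np.round(r[1],1),round(r[2],2)
E
python3 - <<'E'
from q import *
c=cam('wrist','w1');W=world(c)
for m in masks_of('hull','wrist')[:3]: print(m['conf'],m['extent'],np.nanmedian(W[m['mask']],0))
# deck points
m=(W[...,2]>.030)&(W[...,2]<.043)&(np.hypot(W[...,0]-.4355,W[...,1]-.296)<.07)
P=W[m];print(len(P),rect(P),P.mean(0),np.median(P[:,2]))
s=P[(P[:,1]>.255)&(P[:,1]<.315)]
# side edges by y slices
ys=np.arange(.256,.314,.004);a=[]
for y in ys:
    x=s[abs(s[:,1]-y)<.002][:,0]; a.append((np.percentile(x,1),np.percentile(x,99)))
a=np.array(a);print(a.round(4));
for k in (0,1,): print(np.polyfit(ys-.2,a[:,k],1))
E
```

```text
time_s: 2.63
ee_pos: [0.4364, 0.2928, 0.2053]
eef_rot: [-1.571, -0.0, -1.57]
force: [-0.5, -0.3, 0.2]
grip_width: 0.094
time_s: 2.88
ee_pos: [0.4364, 0.2928, 0.2053]
eef_rot: [-1.571, -0.0, -1.68]
force: [0.3, 1.0, -0.9]
grip_width: 0.0938
[0.4364 0.2928 0.2053] [-9.000e+01 -1.000e-02 -9.626e+01] [ 0.52  0.25  1.59 -0.    1.31  0.63] [ 0.31  1.01 -0.94]
0.88 [234.0, 122.7, 280.6, 220.0] [0.43604337 0.29671757 0.03615349]
0.85 [277.0, 267.3, 361.8, 293.9] [0.49264524 0.1661865  0.03534435]
0.65 [95.7, 85.7, 174.7, 182.6] [0.31213267 0.35502677 0.03593435]
3702 (array([436.1, 298.9]), array([104.2,  45.9]), 82.88) [0.43543786 0.29606115 0.0360831 ] 0.036161079470542964
[[0.4078 0.4528]
 [0.4082 0.4533]
 [0.4088 0.4547]
 [0.4092 0.4551]
 [0.4098 0.4555]
 [0.4102 0.4559]
 [0.4107 0.4562]
 [0.4113 0.4567]
 [0.4117 0.4571]
 [0.4122 0.4574]
 [0.4127 0.4578]
 [0.4133 0.458 ]
 [0.4137 0.4584]
 [0.4142 0.4599]
 [0.4148 0.4604]]
[0.12502386 0.40074535]
[0.11904426 0.44660937]
```

View pics/w1.png

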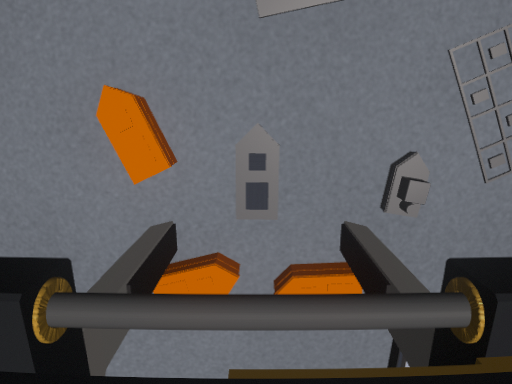

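```bash
python3 -m jog '-1 0 -40 0 0 -0.7 0;-1 0 -80 0 0 -0.7 0;-1 0 -120 0 0 -0.7 0;-1 0 -155 0 0 -0.7 0;-1 0 -180 0 0 -0.7 0;-1 0 -199 0 0 -0.7 0;-1 0 -199 0 0 -0.7 0;-1 0 -199 0 0 -0.7 0' 15
python3 -m jog '0 0 0 0 0 0 0.3;0 0 0 0 0 0 0.6;0 0 0 0 0 0 0.8;0 0 0 0 0 0 0.8;0 0 0 0 0 0 0.8;0 0 0 0 0 0 0.8;0 0 0 0 0 0 0.8;0 0 0 0 0 0 0.8' 20
```

```text
time_s: 3.65
ee_pos: [0.435, 0.2931, 0.0063]
eef_rot: [-1.572, -0.001, -1.689]
force: [0.9, -0.0, 0.8]
grip_width: 0.0935
time_s: 4.32
ee_pos: [0.435, 0.2931, 0.0063]
eef_rot: [-1.572, -0.001, -1.689]
force: [-0.1, -0.8, 0.1]
grip_width: 0.0442
```

```bash
python3 -m jog '0 0 20 0 0 0 0.8;0 0 60 0 0 0 0.8;0 0 100 0 0 0 0.8;0 0 130 0 0 0 0.8;0 0 130 0 0 0 0.8'
python3 - <<'E'
from q import *
Ps=[]
for i in range(3):
    c=cam('top','t2' if i==0 else None);W=world(c);Ps.append(W.reshape(-1,3))
W=np.vstack(Ps);W=W[~np.isnan(W[:,0])]
wc=np.array([.619,-.141]);u=np.array([np.cos(np.radians(81.4)),np.sin(np.radians(81.4))]);
# fit tray: transform to press frame, find edges
a=81.4
for it in range(3):
    u=np.array([np.cos(np.radians(a)),np.sin(np.radians(a))]);v=np.array([u[1],-u[0]])
    d=W[:,:2]-wc;X=d@v;Y=d@u
    s=(W[:,2]>.032)&(W[:,2]<.043)&(abs(X)<.07)&(Y>.07)&(Y<.24)
    xs=X[s];ys=Y[s]
    L=[];
    yy=np.arange(.10,.21,.005)
    for y in yy:
        q=xs[abs(ys-y)<.004];L.append((np.percentile(q,.5),np.percentile(q,99.5)))
    L=np.array(L);p0=np.polyfit(yy,L[:,0],1);p1=np.polyfit(yy,L[:,1],1)
    sl=(p0[0]+p1[0])/2;print(a,p0,p1);a-=np.degrees(sl)
xx=np.arange(-.045,-.02,.004);xx=np.r_[xx,-xx];B=[]
for x in xx:
    q=ys[abs(xs-x)<.003];B.append((np.percentile(q,.5),np.percentile(q,99.5)))
B=np.median(B,0);cx=L.mean();print('edges y',B,'x',L.mean(0))
cy=B.mean();print('tray centre',wc+v*cx+u*cy,a)
k=(W[:,2]>.066)&(W[:,2]<.08)&(abs(X)<.03)&(abs(Y-.274)<.03);print('knob',X[k].mean(),Y[k].mean())
h=W[(W[:,2]>.19)&(W[:,2]<.21)&(np.hypot(*(W[:,:2]-wc).T)<.075)]
from scipy.optimize import least_squares
r=np.hypot(*(h[:,:2]-wc).T);o=h[r>.045]
f=least_squares(lambda p:np.clip(np.abs(np.hypot(o[:,0]-p[0],o[:,1]-p[1])-.0535)-.0055,0,None),wc);print('wheel c',f.x)
g=W[(W[:,2]>.1)&(W[:,2]<.13)&(np.hypot(*(W[:,:2]-wc).T)<.08)];print('platen',rect(g),np.median(g[:,2]))
E
```

```text
time_s: 4.73
ee_pos: [0.4371, 0.2943, 0.1424]
eef_rot: [-1.565, 0.005, -1.689]
force: [1.0, -0.3, 0.1]
grip_width: 0.0439
[0.4371 0.2943 0.1424] [-89.64   0.26 -96.79] [ 0.52  0.31  1.67 -0.    1.16  0.64] [ 1.05 -0.29  0.09]
81.4 [ 0.0034886  -0.04963697] [0.00356632 0.04872537]
81.19789137112144 [-7.43478397e-05 -4.96704297e-02] [0.00044805 0.04867694]
81.18718570856728 [-0.00026793 -0.04966935] [0.00026652 0.04867612]
edges y [0.09022845 0.2185197 ] x [-0.04971021  0.04871676]
tray centre [0.64216031 0.01162766] 81.18722607811424
knob -0.0009713294401895679 0.273761879096926
wheel c [ 0.61936812 -0.14085828]
platen (array([ 618.9, -141.3]), array([104.1,  84.1]), 80.99) 0.11160774383508157
```

```bash
python3 -m jog '0 0 -2 0 0 0 0.8;10 -15 -2 0 0 0 0.8;35 -45 -2 0 0 -0.5 0.8;60 -85 -2 0 0 -1 0.8;87 -120 -2 0 0 -1 0.8;114 -157 -2 0 0 -2 0.8;140 -195 -2 0 0 -2 0.8;165 -230 -2 0 0 -2 0.8;190 -265 -2 0 0 -2 0.8;202 -282 -2 0 0 -2 0.8' 
python3 -m jog '0 0 0 0 0 0 0.8;0 0 0 0 0 0 0.8;0 0 0 0 0 0 0.8'
python3 - <<'E'
from q import *
c=cam('wrist','w3');W=world(c);c=cam('side','s3')
E
```

```text
time_s: 5.72
ee_pos: [0.6368, 0.0087, 0.1311]
eef_rot: [-1.576, -0.002, -1.725]
force: [1.1, 1.5, -0.4]
grip_width: 0.044
time_s: 5.97
ee_pos: [0.636, 0.009, 0.1292]
eef_rot: [-1.579, -0.002, -1.725]
force: [-0.1, -0.3, -0.7]
grip_width: 0.0438
[0.636  0.009  0.1292] [-90.46  -0.11 -98.83] [-0.04  0.56  1.33 -0.    1.26  0.11] [-0.11 -0.26 -0.71]
```

View pics/w3.png

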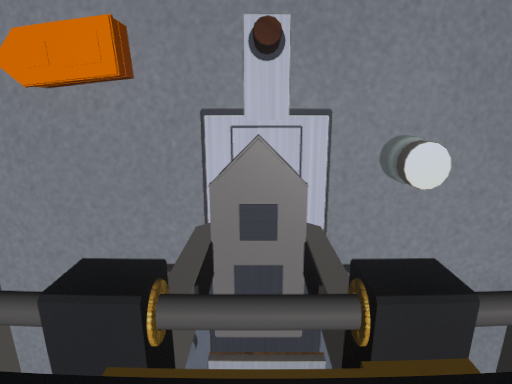

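```bash
python3 -m jog '3 -1.5 0 0 -0.2 0 0.8;5.4 -2.8 -15 -0.05 -0.4 0.1 0.8;5.4 -2.8 -40 -0.05 -0.4 0.1 0.8;5.4 -2.8 -60 -0.05 -0.4 0.1 0.8;5.4 -2.8 -74 -0.05 -0.4 0.1 0.8;5.4 -2.8 -74 -0.05 -0.4 0.1 0.8;5.4 -2.8 -74 -0.05 -0.4 0.1 0.8'
python3 - <<'E'
from q import *
c=cam('wrist','w4');W=world(c);c=cam('side','s4')
E
```

```text
time_s: 6.65
ee_pos: [0.6413, 0.0079, 0.0566]
eef_rot: [-1.571, -0.002, -1.721]
force: [-0.2, -1.3, -0.1]
grip_width: 0.0437
[0.6413 0.0079 0.0566] [-89.98  -0.1  -98.58] [-0.04  0.65  1.38 -0.    1.12  0.11] [-0.24 -1.32 -0.13]
```

View pics/w4.png

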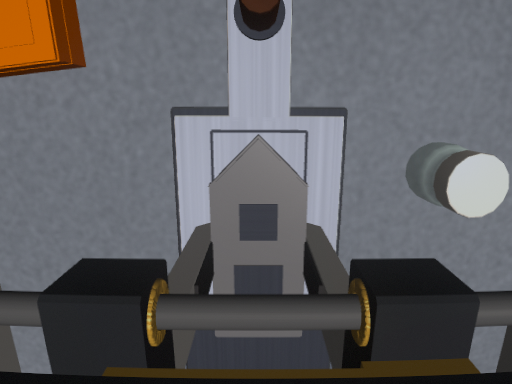

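```bash
python3 -m jog '0 -1.5 -4 0 0 -0.3 0.8;0 -1.5 -8 0 0 -0.3 0.8;0 -1.5 -10 0 0 -0.3 0.8;0 -1.5 -11 0 0 -0.3 0.8;0 -1.5 -11.5 0 0 -0.3 0.8'
python3 -m jog '0 0 -0.5 0 0 0 0.8;0 0 -1 0 0 0 0.8;0 0 -1 0 0 0 0.8'
```

```text
time_s: 7.17
ee_pos: [0.6421, 0.006, 0.0463]
eef_rot: [-1.568, -0.001, -1.726]
force: [-0.4, 1.5, -0.2]
grip_width: 0.0437
time_s: 7.42
ee_pos: [0.6421, 0.006, 0.0452]
eef_rot: [-1.568, -0.001, -1.726]
force: [0.1, -0.0, -1.3]
grip_width: 0.0441
```

```bash
python3 -m jog '0 0 -0.5 0 0 0 0.8;0 0 -1 0 0 0 0.8;0 0 -1 0 0 0 0.8'
python3 -m jog '0 0 -0.5 0 0 0 0.8;0 0 -0.8 0 0 0 0.8;0 0 -0.8 0 0 0 0.8'
```

```text
time_s: 7.67
ee_pos: [0.6421, 0.006, 0.0441]
eef_rot: [-1.568, -0.001, -1.726]
force: [-1.2, -0.1, -0.2]
grip_width: 0.0439
time_s: 7.92
ee_pos: [0.6421, 0.006, 0.0434]
eef_rot: [-1.568, -0.001, -1.726]
force: [-0.6, -0.1, -0.1]
grip_width: 0.0439
```

```bash
python3 -m jog '0 0 -0.5 0 0 0 0.8;0 0 -0.5 0 0 0 0.8'
python3 -m jog '0 0 -0.5 0 0 0 0.8;0 0 -0.5 0 0 0 0.8'
```

```text
time_s: 8.08
ee_pos: [0.6421, 0.006, 0.0434]
eef_rot: [-1.568, -0.001, -1.726]
force: [-2.1, 0.2, 5.1]
grip_width: 0.0438
time_s: 8.25
ee_pos: [0.6421, 0.006, 0.0434]
eef_rot: [-1.568, -0.001, -1.726]
force: [-4.2, 0.7, 5.7]
grip_width: 0.0439
```

```bash
python3 -m jog '0 0 0 0 0 0 0.5;0 0 0 0 0 0 0.45;0 0 0 0 0 0 0.35;0 0 0 0 0 0 0.2;0 0 0 0 0 0 0.1;0 0 0 0 0 0 0.1'
python3 -m jog '0 0 15 0 0 0 0.1;0 0 50 0 0 0 0.1;0 0 90 0 0 0 0.1;0 0 120 0 0 0 0.1;0 0 120 0 0 0 0.1'
python3 - <<'E'
from q import *
c=cam('wrist','w5');W=world(c)
wc=np.array([.6192,-.141]);a=np.radians(81.15);u=np.array([np.cos(a),np.sin(a)]);v=np.array([u[1],-u[0]])
d=W[...,:2]-wc;X=d@v;Y=d@u;z=W[...,2]
m=(z>.066)&(z<.08)&(abs(X)<.05)&(Y>.07)&(Y<.215);P=np.c_[X[m],Y[m]]*1000
print('hull',len(P),cv2.minAreaRect(P.astype(np.float32)),P.min(0),P.max(0),np.median(z[m]))
m=(z>.032)&(z<.043)&(abs(X)<.06)&(Y>.07)&(Y<.215);P=np.c_[X[m],Y[m]]*1000
print('tray',len(P),np.percentile(P,.3,0),np.percentile(P,99.7,0))
E
```

```text
time_s: 8.75
ee_pos: [0.6421, 0.006, 0.0433]
eef_rot: [-1.568, -0.001, -1.726]
force: [0.1, 0.3, -0.6]
grip_width: 0.0745
time_s: 9.17
ee_pos: [0.6444, 0.0059, 0.1706]
eef_rot: [-1.558, -0.0, -1.726]
force: [0.3, -0.7, 0.3]
grip_width: 0.0847
[0.6444 0.0059 0.1706] [-8.927e+01 -2.000e-02 -9.890e+01] [-0.05  0.53  1.28 -0.    1.32  0.11] [ 0.28 -0.69  0.31]
hull 5647 ((0.0003509521484375, 155.48590087890625), (46.098018646240234, 104.33674621582031), 0.04285157844424248) [-23.06166771 103.32801077] [ 23.05811927 207.6541873 ] 0.07318344015674491
tray 7807 [-50.66492614  88.24054046] [ 48.70906039 214.71130542]
```

View pics/w5.png

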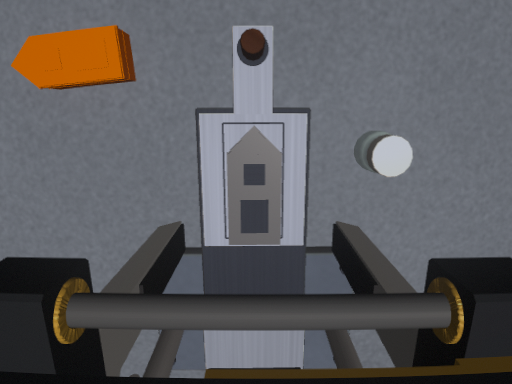

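```bash
python3 -m jog '6 35 0 0.1 0.7 0 0.1;11 75 0 0.1 0.7 0 0.1;16 115 0 0.1 0.7 0 0.1;16 124 -20 0.1 0.7 0 0.1;16 124 -60 0.1 0.7 0 0.1;16 124 -95 0.1 0.7 0 0.1;16 124 -115 0.1 0.7 0 0.1;16 124 -123 0.1 0.7 0 0.1;16 124 -123 0.1 0.7 0 0.1'
python3 -m jog '0 0 0 0 0 0 0.5;0 0 0 0 0 0 0.9;0 0 0 0 0 0 0.95;0 0 0 0 0 0 0.95;0 0 0 0 0 0 0.95;0 0 0 0 0 0 0.95;0 0 0 0 0 0 0.95;0 0 0 0 0 0 0.95' 15
```

```text
time_s: 9.97
ee_pos: [0.658, 0.1298, 0.0409]
eef_rot: [-1.579, -0.002, -1.726]
force: [-0.5, -1.8, 0.0]
grip_width: 0.0842
time_s: 10.63
ee_pos: [0.6581, 0.1297, 0.0411]
eef_rot: [-1.579, -0.002, -1.726]
force: [-0.3, -0.6, -0.1]
grip_width: 0.0349
```

```bash
python3 -m jog '2 0 3 -0.05 -0.4 0 0.95;2 0 3 -0.05 -0.4 0 0.95;2 0 3 -0.05 -0.4 0 0.95;2 0 3 -0.05 -0.4 0 0.95;2 0 3 -0.05 -0.4 0 0.95'
```

```text
time_s: 11.05
ee_pos: [0.6603, 0.1299, 0.0446]
eef_rot: [-1.571, -0.002, -1.726]
force: [-1.1, 0.8, 5.0]
grip_width: 0.0199
```

```bash
python3 -m jog '-0.3 -2 0 0 0 0 0.95;-0.9 -6 0 0 0 0 0.95;-1.9 -12 0 0 0 0 0.95;-3.1 -20 0 0 0 0 0.95;-4.7 -30 0 0 0 0 0.95;-6.2 -40 0 0 0 0 0.95;-7.8 -50 0 0 0 0 0.95;-9.3 -60 0 0 0 0 0.95;-10.6 -68 0 0 0 0 0.95;-11.2 -72 0 0 0 0 0.95'
```

```text
time_s: 11.88
ee_pos: [0.649, 0.0563, 0.0446]
eef_rot: [-1.571, -0.002, -1.727]
force: [1.6, 1.5, 1.1]
grip_width: 0.0194
```

```bash
python3 -m jog '-0.3 -2 0 0 0 0 0.95;-0.9 -6 0 0 0 0 0.95;-1.9 -12 0 0 0 0 0.95;-3.1 -20 0 0 0 0 0.95;-4.7 -30 0 0 0 0 0.95;-6.2 -40 0 0 0 0 0.95;-7.8 -50 0 0 0 0 0.95;-9.3 -60 0 0 0 0 0.95;-10.6 -68 0 0 0 0 0.95;-11.2 -72 0 0 0 0 0.95'
python3 -m jog '-0.3 -2 0 0 0 0 0.95;-0.6 -4 0 0 0 0 0.95'
python3 -m jog '-0.3 -2 0 0 0 0 0.95;-0.3 -2 0 0 0 0 0.95'
```

```text
time_s: 12.72
ee_pos: [0.6377, -0.0173, 0.0447]
eef_rot: [-1.571, -0.002, -1.728]
force: [4.4, 1.6, -0.0]
grip_width: 0.0197
time_s: 12.88
ee_pos: [0.637, -0.0217, 0.0447]
eef_rot: [-1.571, -0.002, -1.729]
force: [2.2, 2.0, 0.5]
grip_width: 0.0201
time_s: 13.05
ee_pos: [0.6367, -0.0233, 0.0447]
eef_rot: [-1.571, -0.001, -1.728]
force: [3.2, 2.9, 0.3]
grip_width: 0.0197
```

```bash
python3 -m jog '-0.2 -1.5 0 0 0 0 0.95;-0.2 -1.5 0 0 0 0 0.95'
python3 -m jog '-0.2 -1.5 0 0 0 0 0.95;-0.2 -1.5 0 0 0 0 0.95'
```

```text
time_s: 13.22
ee_pos: [0.6367, -0.0233, 0.0446]
eef_rot: [-1.571, 0.0, -1.728]
force: [5.3, 9.0, -0.4]
grip_width: 0.0196
time_s: 13.38
ee_pos: [0.6367, -0.0233, 0.0447]
eef_rot: [-1.57, 0.002, -1.727]
force: [4.8, 8.9, 0.8]
grip_width: 0.0194
```

```bash
python3 -m jog '0 0 0 0 0 0 0.8;0 0 0 0 0 0 0.5;0 0 0 0 0 0 0.5;0 0 0 0 0 0 0.5;0 0 0 0 0 0 0.5'
python3 -m jog '0 0 20 0 0 0 0.5;0 0 45 0 0 0 0.5;8 40 70 0 0 0 0.5;10 60 110 0 0 0 0.4;10 60 150 0 0 0 0.4;10 60 190 0 0 0 0.3;10 60 215 0 0 0 0.3;10 60 225 0 0 0 0.3;10 60 225 0 0 0 0.3'
python3 - <<'E'
from q import *
c=cam('side','s6')
i=c['img'][150:270,230:350,::-1];cv2.imwrite('pics/s6c.png',cv2.resize(i,None,fx=5,fy=5,interpolation=cv2.INTER_CUBIC))
wc=np.array([.6192,-.141]);a=np.radians(81.15);u=np.array([np.cos(a),np.sin(a)]);v=np.array([u[1],-u[0]])
c=cam('top','t6');W=world(c);d=W[...,:2]-wc;X=d@v;Y=d@u;z=W[...,2]
m=(z>.066)&(z<.085)&(abs(X)<.05)&(abs(Y)<.09);P=np.c_[X[m],Y[m]]*1000
print('hull',len(P),P.min(0),P.max(0),np.median(z[m]))
m=(z>.062)&(z<.085)&(abs(X)<.03)&(abs(Y-.12)<.025);print('knob',X[m].mean(),Y[m].mean())
m=(z>.1)&(z<.13)&(abs(X)<.06)&(abs(Y)<.07);print('platen',np.median(z[m]),m.sum())
m=(z>.235)&(z<.26)&(np.hypot(X,Y)<.07);print('wk',m.sum(),X[m].mean(),Y[m].mean(),z[m].mean(),W[m].mean(0))
E
```

```text
time_s: 13.8
ee_pos: [0.6364, -0.0234, 0.0445]
eef_rot: [-1.571, 0.002, -1.727]
force: [-0.1, -0.0, -0.4]
grip_width: 0.0427
time_s: 14.55
ee_pos: [0.647, 0.0365, 0.2721]
eef_rot: [-1.567, 0.003, -1.727]
force: [0.1, -0.4, -1.0]
grip_width: 0.0659
[0.647  0.0365 0.2721] [-89.78   0.15 -98.94] [-0.    0.49  1.11  0.    1.54  0.15] [ 0.15 -0.42 -1.03]Traceback (most recent call last):
  File "<stdin>", line 7, in <module>
    return umr_minimum(a, axis, None, out, keepdims, initial, where)
ValueError: zero-size array to reduction operation minimum which has no identity
```

View pics/s6c.png

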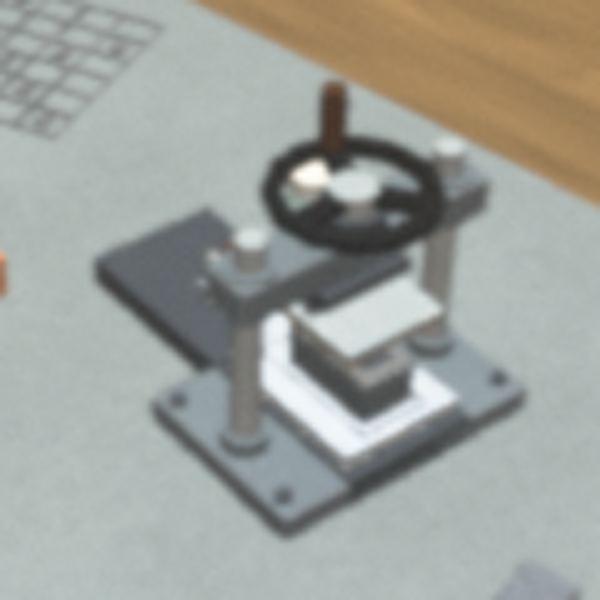

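View pics/t6.png

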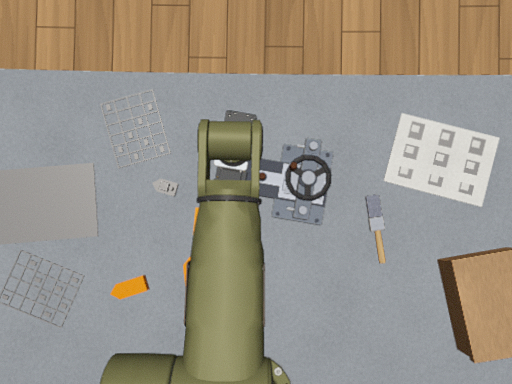

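```bash
cat > pm.py <<'E'
from q import *
wc=np.array([.6192,-.141]);a=np.radians(81.15);u=np.array([np.cos(a),np.sin(a)]);v=np.array([u[1],-u[0]])
def meas(n,k=3):
    A=[]
    for i in range(k):
        c=cam(n);W=world(c);A.append(W)
    W=np.nanmean(A,0);d=W[...,:2]-wc;X=d@v;Y=d@u;z=W[...,2]
    return W,X,Y,z
def platen(n,k=3,lo=.07,hi=.13):
    W,X,Y,z=meas(n,k)
    m=(z>lo)&(z<hi)&(abs(X)<.037)&(abs(Y)<.048)
    zz=z[m]; 
    # histogram
    h,e=np.histogram(zz*1000,bins=np.arange(lo*1000,hi*1000+1,2));
    pk=(e[h.argmax()]+1)/1000;s=zz[abs(zz-pk)<.003]
    print(n,'platen top',s.mean().round(5),s.std().round(5),len(s), [(int(x),int(y)) for x,y in zip(e,h) if y>5])
    return W,X,Y,z
E
python3 - <<'E'
from pm import *
W,X,Y,z=platen('top')
m=(z>.235)&(z<.26)&(np.hypot(X,Y)<.07);print('wk',m.sum(),X[m].mean(),Y[m].mean(),np.percentile(z[m],90),W[m].mean(0))
m=(z>.19)&(z<.21)&(np.hypot(X,Y)<.065);print('wheel z',np.median(z[m]))
m=(z>.062)&(z<.085)&(abs(X)<.03)&(abs(Y-.12)<.025);print('tknob',X[m].mean(),Y[m].mean())
W,X,Y,z=platen('side')
m=(z>.235)&(z<.26)&(np.hypot(X,Y)<.07);print('wk',m.sum(),X[m].mean(),Y[m].mean(),W[m].mean(0))
E
```

```text
[0.6461 0.0364 0.2677] [-90.15   0.1  -98.94] [-0.    0.49  1.11  0.    1.54  0.15] [0.39 0.86 0.23]
top platen top 0.11147 0.00138 219 [(108, 35), (110, 100), (112, 84), (114, 6)]
wk 47 0.017202629258635735 0.043712499504566196 0.24834509679078634 [ 0.64292291 -0.10045451  0.24534434]
wheel z 0.20042346133595546
tknob -0.0009938782066462079 0.1196652047384158
side platen top 0.1103 0.00093 165 [(70, 36), (72, 21), (108, 58), (110, 101), (112, 6), (126, 8), (128, 11)]
wk 28 0.014709824352688496 0.03903664680052464 [ 0.63974041 -0.10469118  0.24211241]
```

```bash
python3 -m jog '-1 -35 2 0 0 0 0.35;-2 -75 2 0 0 0 0.35;-2.6 -115 2 0 0 0 0.35;-2.6 -136 2 0 0 0 0.35;-2.6 -136 2 0 0 0 0.35;-2.6 -136 -20 0 0 0 0.35;-2.6 -136 -45 0 0 0 0.35;-2.6 -136 -58 0 0 0 0.35;-2.6 -136 -59 0 0 0 0.35;-2.6 -136 -59 0 0 0 0.35'
```

```text
time_s: 15.78
ee_pos: [0.6436, -0.0989, 0.209]
eef_rot: [-1.574, 0.002, -1.726]
force: [-0.3, -1.0, 1.1]
grip_width: 0.0611
```

```bash
python3 -m jog '0 0 0 0 0 0 0.6;0 0 0 0 0 0 0.9;0 0 0 0 0 0 0.95;0 0 0 0 0 0 0.95;0 0 0 0 0 0 0.95;0 0 0 0 0 0 0.95;0 0 0 0 0 0 0.95;0 0 0 0 0 0 0.95;0 0 0 0 0 0 0.95' 20
python3 - <<'E'
from q import *
c=cam('wrist','w7');c=cam('side','s7')
E
```

```text
time_s: 16.53
ee_pos: [0.6437, -0.0988, 0.2092]
eef_rot: [-1.573, 0.002, -1.726]
force: [1.6, 0.4, 0.2]
grip_width: 0.0195
[ 0.6437 -0.0988  0.2092] [-90.15   0.11 -98.91] [-0.21  0.53  1.19  0.    1.42 -0.05] [1.58 0.45 0.21]
```

View pics/w7.png

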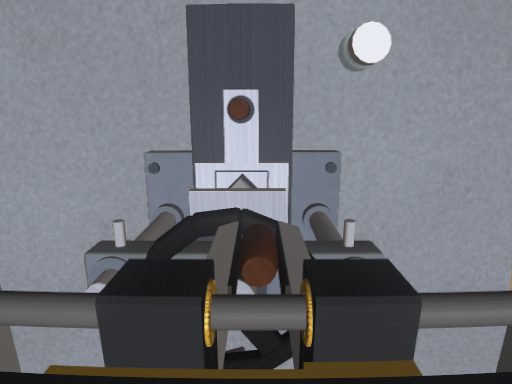

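```bash
cat > circ.py <<'E'
import sys;from q import *
step=float(sys.argv[1]);n=int(sys.argv[2]);c=np.array([.6193,-.1409]) if len(sys.argv)<5 else np.array([float(sys.argv[3]),float(sys.argv[4])])
p=o['ee_pos'][:2];d=p-c;t=np.degrees(np.arctan2(d[1],d[0]));print('r',np.hypot(*d).round(4),'ang',t.round(2))
for i in range(1,n+1):
    b=np.radians(t-step*i);q=c+.048*np.array([np.cos(b),np.sin(b)])-p;print((q*1000).round(1))
E
python3 circ.py 18 10
```

```text
[ 0.6437 -0.0989  0.2091] [-90.16   0.11 -98.91] [-0.21  0.53  1.19  0.    1.42 -0.05] [1.48 0.02 1.27]
r 0.0486 ang 59.88
[ 11.3 -10. ]
[ 19.5 -22.6]
[ 23.3 -37.1]
[ 22.5 -52.1]
[ 17.1 -66.1]
[  7.6 -77.8]
[ -5.  -85.9]
[-19.5 -89.8]
[-34.5 -89. ]
[-48.5 -83.6]
```

```bash
python3 -m jog '11.3 -10 0 0 0 0 0.95;19.5 -22.6 0 0 0 0 0.95;23.3 -37.1 0 0 0 0 0.95;22.5 -52.1 0 0 0 0 0.95;17.1 -66.1 0 0 0 0 0.95;7.6 -77.8 0 0 0 0 0.95;-5 -85.9 0 0 0 0 0.95;-19.5 -89.8 0 0 0 0 0.95;-34.5 -89 0 0 0 0 0.95;-48.5 -83.6 0 0 0 0 0.95'; python3 circ.py 18 10
```

```text
time_s: 17.47
ee_pos: [0.5952, -0.1821, 0.2092]
eef_rot: [-1.572, 0.003, -1.726]
force: [11.5, 8.9, 0.1]
grip_width: 0.0195
[ 0.5952 -0.1821  0.2092] [-90.04   0.2  -98.92] [-0.36  0.46  1.29  0.    1.39 -0.2 ] [11.52  8.93  0.13]
r 0.0477 ang -120.29
[-11.8   9.3]
[-19.9  21.9]
[-23.7  36.4]
[-22.8  51.4]
[-17.4  65.4]
[-7.9 77. ]
[ 4.8 85.1]
[19.3 89. ]
[34.3 88.1]
[48.3 82.6]
```

```bash
python3 circ.py 18 10 .61945 -.1405
```

```text
[ 0.5952 -0.1821  0.2092] [-90.04   0.2  -98.92] [-0.36  0.46  1.29  0.    1.39 -0.2 ] [11.52  8.93  0.13]
r 0.0481 ang -120.2
[-11.6   9.6]
[-19.7  22.2]
[-23.5  36.7]
[-22.7  51.7]
[-17.3  65.7]
[-7.8 77.4]
[ 4.8 85.5]
[19.4 89.3]
[34.4 88.5]
[48.4 83.1]
```

```bash
python3 -m jog '-11.6 9.6 0 0 0 0 0.95;-19.7 22.2 0 0 0 0 0.95;-23.5 36.7 0 0 0 0 0.95;-22.7 51.7 0 0 0 0 0.95;-17.3 65.7 0 0 0 0 0.95;-7.8 77.4 0 0 0 0 0.95;4.8 85.5 0 0 0 0 0.95;19.4 89.3 0 0 0 0 0.95;34.4 88.5 0 0 0 0 0.95;48.4 83.1 0 0 0 0 0.95'
python3 - <<'E'
from pm import *
platen('side');platen('top');c=cam('side','s8');i=c['img'][150:270,230:350,::-1];cv2.imwrite('pics/s8c.png',cv2.resize(i,None,fx=5,fy=5,interpolation=cv2.INTER_CUBIC))
E
python3 circ.py 15 10 .61945 -.1405
```

```text
time_s: 18.3
ee_pos: [0.6435, -0.0985, 0.2092]
eef_rot: [-1.574, 0.003, -1.726]
force: [-11.8, -6.5, 3.6]
grip_width: 0.0198
[ 0.6435 -0.0985  0.2092] [-90.18   0.16 -98.87] [-0.21  0.53  1.19  0.    1.42 -0.05] [-11.8   -6.54   3.6 ]
side platen top 0.08612 0.00097 175 [(84, 81), (86, 91), (102, 6), (104, 6), (106, 7), (108, 10), (110, 51), (112, 56), (114, 12)]
top platen top nan nan 0 []
[ 0.644  -0.0991  0.2093] [-89.96   0.19 -98.92] [-0.21  0.53  1.19  0.    1.42 -0.06] [ 7.5  -0.26 -1.95]
r 0.0481 ang 59.34
[ 9.8 -7.8]
[ 17.3 -17.9]
[ 22.  -29.5]
[ 23.5 -41.9]
[ 21.7 -54.3]
[ 16.8 -65.9]
[  9.  -75.7]
[ -1.  -83.2]
[-12.6 -87.9]
[-25.1 -89.4]pm.py:16: RuntimeWarning: Mean of empty slice.
  print(n,'platen top',s.mean().round(5),s.std().round(5),len(s), [(int(x),int(y)) for x,y in zip(e,h) if y>5])
  ret = ret.dtype.type(ret / rcount)
  ret = _var(a, axis=axis, dtype=dtype, out=out, ddof=ddof,
  arrmean = um.true_divide(arrmean, div, out=arrmean,
  ret = ret.dtype.type(ret / rcount)
```

View pics/s8c.png

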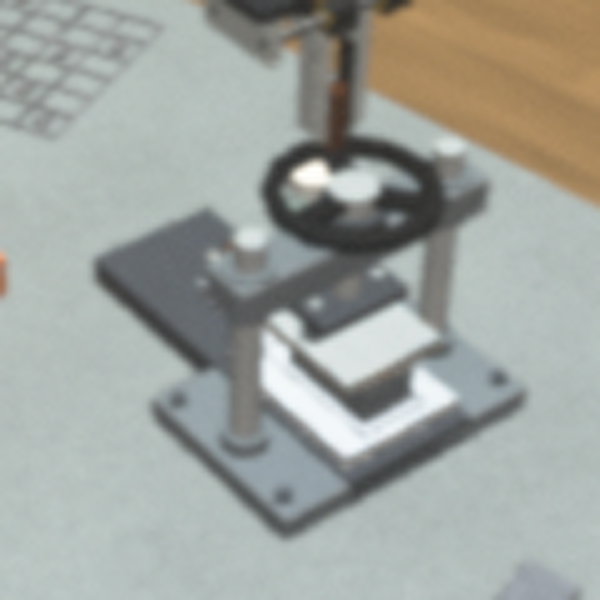

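```bash
python3 -m jog '9.8 -7.8 0 0 0 0 0.95;17.3 -17.9 0 0 0 0 0.95;17.3 -17.9 0 0 0 0 0.95;17.3 -17.9 0 0 0 0 0.95'
cat > ps.py <<'E'
import sys;from pm import *
A=[]
for i in range(8):
    A.append(world(cam('side'))[...,:])
W=np.mean(A,0);d=W[...,:2]-wc;X=d@v;Y=d@u;z=W[...,2]
s=(z>.075)&(z<.098)&(abs(X)<.036)&(Y<-.022)&(Y>-.047);print('platen top',np.median(z[s]).round(5),z[s].mean().round(5),s.sum(),z[s].std())
p=o['ee_pos'][:2]-np.array([.61945,-.1405]);print('ang',np.degrees(np.arctan2(p[1],p[0])))
E
python3 ps.py;python3 circ.py 15 9 .61945 -.1405
```

```text
time_s: 18.98
ee_pos: [0.6614, -0.1178, 0.2093]
eef_rot: [-1.569, 0.002, -1.727]
force: [3.0, -4.6, 1.1]
grip_width: 0.0197
[ 0.6614 -0.1178  0.2093] [-89.9    0.14 -98.97] [-0.23  0.58  1.12  0.    1.44 -0.08] [ 3.01 -4.65  1.15]
platen top 0.0842 0.08415 106 0.000638434338333384
ang 28.41830554320716
[ 0.6611 -0.1173  0.2092] [-89.91   0.13 -98.94] [-0.23  0.58  1.12  0.    1.44 -0.08] [ 4.87 -4.32  0.12]
r 0.0477 ang 29.08
[  4.9 -11.5]
[  6.3 -23.9]
[  4.5 -36.3]
[ -0.5 -47.8]
[ -8.3 -57.6]
[-18.3 -65.1]
[-30.  -69.7]
[-42.4 -71.2]
[-54.8 -69.3]
```

```bash
python3 -m jog '4.9 -11.5 0 0 0 0 0.95;4.9 -11.5 0 0 0 0 0.95;4.9 -11.5 0 0 0 0 0.95'; python3 ps.py; python3 circ.py 15 5 .61945 -.1405
```

```text
time_s: 19.63
ee_pos: [0.6657, -0.1295, 0.2093]
eef_rot: [-1.569, 0.001, -1.728]
force: [-1.3, -6.8, 1.5]
grip_width: 0.0196
[ 0.6657 -0.1295  0.2093] [-8.991e+01  7.000e-02 -9.898e+01] [-0.25  0.59  1.09  0.    1.45 -0.09] [-1.3  -6.84  1.53]
platen top 0.08317 0.08315 98 0.0006227484220253529
ang 13.345033311840153
[ 0.6657 -0.1294  0.2093] [-8.990e+01  5.000e-02 -9.898e+01] [-0.25  0.59  1.1   0.    1.45 -0.09] [-2.8  -5.79 -0.42]
r 0.0475 ang 13.47
[  1.8 -12.4]
[ -0.2 -24.7]
[ -5.3 -36.2]
[-13.2 -45.9]
[-23.3 -53.3]
```

```bash
python3 -m jog '1.8 -12.4 0 0 0 0 0.95;1.8 -12.4 0 0 0 0 0.95;1.8 -12.4 0 0 0 0 0.95'; python3 ps.py; python3 circ.py 15 5 .61945 -.1405
```

```text
time_s: 20.28
ee_pos: [0.6668, -0.1425, 0.2092]
eef_rot: [-1.57, 0.0, -1.728]
force: [-4.7, -5.9, 2.0]
grip_width: 0.0195
[ 0.6668 -0.1425  0.2092] [-89.97   0.   -99.02] [-0.26  0.6   1.08  0.    1.46 -0.11] [-4.74 -5.86  1.96]
platen top 0.08204 0.0826 106 0.0029423433192506754
ang -2.3945337895640786
[ 0.6668 -0.1425  0.2092] [-8.996e+01 -2.000e-02 -9.901e+01] [-0.26  0.6   1.08 -0.    1.46 -0.11] [-5.58 -5.41  1.32]
r 0.0474 ang -2.36
[ -1.5 -12.4]
[ -6.8 -23.7]
[-14.8 -33.4]
[-25.1 -40.6]
[-36.8 -44.9]
```

```bash
python3 -m jog '-1.5 -12.4 0 0 0 0 0.95;-1.5 -12.4 0 0 0 0 0.95;-1.5 -12.4 0 0 0 0 0.95'; sed -i 's/(Y>-.047)/(Y>-.047)/; s/z<.098/z<.09/' ps.py; python3 ps.py; python3 circ.py 15 5 .61945 -.1405
```

```text
time_s: 20.93
ee_pos: [0.6644, -0.1551, 0.2092]
eef_rot: [-1.572, -0.0, -1.728]
force: [-7.2, -1.6, 2.0]
grip_width: 0.0198
[ 0.6644 -0.1551  0.2092] [-9.006e+01 -2.000e-02 -9.903e+01] [-0.28  0.61  1.08 -0.    1.46 -0.13] [-7.24 -1.56  2.05]
platen top 0.08167 0.08167 105 0.0005774363411293442
ang -17.941045811696966
[ 0.6645 -0.155   0.2092] [-9.006e+01 -4.000e-02 -9.903e+01] [-0.28  0.61  1.08 -0.    1.46 -0.12] [-7.   -2.13  3.13]
r 0.0473 ang -17.82
[ -4.7 -11.5]
[-12.8 -21.1]
[-23.1 -28.2]
[-34.9 -32.4]
[-47.4 -33.5]
```

```bash
python3 -m jog '-4.7 -11.5 0 0 0 0 0.95;-12.8 -21.1 0 0 0 0 0.95;-12.8 -21.1 0 0 0 0 0.95;-12.8 -21.1 0 0 0 0 0.95'; python3 ps.py; python3 circ.py 15 5 .61945 -.1405
```

```text
time_s: 21.67
ee_pos: [0.6508, -0.1759, 0.2093]
eef_rot: [-1.573, -0.0, -1.728]
force: [-5.9, 2.1, 2.7]
grip_width: 0.0196
[ 0.6508 -0.1759  0.2093] [-90.14  -0.   -99.03] [-0.32  0.59  1.11 -0.    1.45 -0.16] [-5.86  2.12  2.74]
platen top 0.08167 0.08164 101 0.0006223816675503274
ang -48.44514789854728
[ 0.651  -0.1757  0.2092] [-9.014e+01 -2.000e-02 -9.901e+01] [-0.32  0.59  1.11 -0.    1.45 -0.16] [-6.4   0.61  3.02]
r 0.0473 ang -48.13
[-9.9 -7.6]
[-21.7 -11.7]
[-34.2 -12.7]
[-46.5 -10.4]
[-57.8  -5. ]
```

Run:
```python
import numpy as np
from scipy.optimize import least_squares
P=np.array([[.6437,-.0988],[.5952,-.1821],[.644,-.0991],[.6614,-.1178],[.6657,-.1295],[.6668,-.1425],[.6644,-.1551],[.6508,-.1759]])
f=least_squares(lambda p:np.hypot(*(P-p).T)-.048,[.6194,-.1405]);c=f.x;print(c,f.fun.round(5))
d=P-c;t=np.degrees(np.arctan2(d[:,1],d[:,0]));print(t.round(2))
z=np.array([84.2,83.17,82.04]);th=t[3:6];k=np.r_[z-th*24/360,86.12-t[2]*24/360];print(k,(81.67-k)*15, 'contact',(81.67-k.mean())*15)
T=(81.67-k.mean())*15-90;print('target',T)
for b in np.linspace(t[-1],T,5)[1:]: print(((c+.048*np.array([np.cos(np.radians(b)),np.sin(np.radians(b))])-[.651,-.1757])*1000).round(1))
```

```text
[ 0.61885813 -0.14006092] [ 1.6e-04  2.4e-04  6.0e-05  1.0e-05  2.0e-05  0.0e+00 -4.0e-05  1.0e-05]
[  58.95 -119.37   58.46   27.62   12.71   -2.91  -18.27  -48.29]
[82.35854994 82.32297251 82.23416362 82.2227775 ] [-10.32824904  -9.79458765  -8.46245427  -8.29166246] contact -9.219238356816248
target -99.21923835681625
[-8.9 -6.4]
[-18.7 -10.4]
[-29.2 -12.3]
[-39.8 -11.7]
```

```bash
python3 -m jog '-8.9 -6.4 0 0 0 0 0.95;-18.7 -10.4 0 0 0 0 0.95;-29.2 -12.3 0 0 0 0 0.95;-38.5 -11.9 0 0 0 0 0.95;-38.5 -11.9 0 0 0 0 0.95;-38.5 -11.9 0 0 0 0 0.95'; python3 ps.py; python3 circ.py 1 1 .61886 -.14006
```

```text
time_s: 22.57
ee_pos: [0.6121, -0.1876, 0.2093]
eef_rot: [-1.574, -0.0, -1.728]
force: [-1.2, -0.0, 0.9]
grip_width: 0.0197
[ 0.6121 -0.1876  0.2093] [-9.018e+01 -2.000e-02 -9.902e+01] [-0.35  0.5   1.23 -0.    1.41 -0.2 ] [-1.15 -0.01  0.87]
platen top 0.0818 0.08176 102 0.000652451963322527
ang -98.83597574020534
[ 0.6127 -0.1876  0.2093] [-9.013e+01 -2.000e-02 -9.901e+01] [-0.35  0.51  1.23 -0.    1.41 -0.2 ] [-1.87 -2.01  2.23]
r 0.048 ang -97.38
[-0.8  0.1]
```

```bash
python3 -m jog '0 0 0 0 0 0 0.8;0 0 0 0 0 0 0.6;0 0 0 0 0 0 0.5;0 0 0 0 0 0 0.5;0 0 0 0 0 0 0.5;0 0 0 0 0 0 0.5'
python3 -m jog '0 0 15 0 0 0 0.5;0 0 50 0 0 0 0.5;0 0 80 0 0 0 0.5;-10 40 90 0 0 0 0.5;-20 80 90 0 0 0 0.5;-40 120 90 0 0 0 0.5;-60 160 90 0 0 0 0.5;-80 200 90 0 0 0 0.5;-100 240 90 0 0 0 0.5;-100 240 90 0 0 0 0.5'
python3 - <<'E'
from pm import *
c=cam('side','s9');i=c['img'][150:270,230:350,::-1];cv2.imwrite('pics/s9c.png',cv2.resize(i,None,fx=5,fy=5,interpolation=cv2.INTER_CUBIC))
W,X,Y,z=meas('top');cam('top','t9')
m=(z>.235)&(z<.26)&(np.hypot(X,Y)<.07);w=W[m].mean(0);print('wk',m.sum(),w,'ang from .6189,-.1401',np.degrees(np.arctan2(w[1]+.1401,w[0]-.6189)))
m=(z>.062)&(z<.085)&(abs(X)<.03)&(abs(Y-.12)<.025);print('tknob',X[m].mean(),Y[m].mean())
E
python3 ps.py
```

```text
time_s: 23.47
ee_pos: [0.6127, -0.1876, 0.2092]
eef_rot: [-1.573, -0.0, -1.728]
force: [0.9, 0.1, -0.0]
grip_width: 0.0463
time_s: 24.3
ee_pos: [0.5107, 0.0562, 0.2999]
eef_rot: [-1.572, 0.001, -1.725]
force: [0.3, 0.3, 0.3]
grip_width: 0.047
[0.5107 0.0562 0.2999] [-9.009e+01  4.000e-02 -9.884e+01] [0.04 0.16 1.47 0.   1.51 0.19] [0.25 0.26 0.32]
wk 52 [ 0.61170526 -0.18857203  0.24501303] ang from .6189,-.1401 -98.44280994091278
tknob -0.0009748411467649336 0.11966848923329657
[0.5133 0.0515 0.2991] [-9.013e+01 -3.000e-02 -9.905e+01] [ 0.03  0.17  1.47 -0.    1.51  0.19] [0.25 0.58 0.14]
platen top 0.08157 0.08164 106 0.0005910739138188502
ang 118.94953121224478
```

View pics/s9c.png

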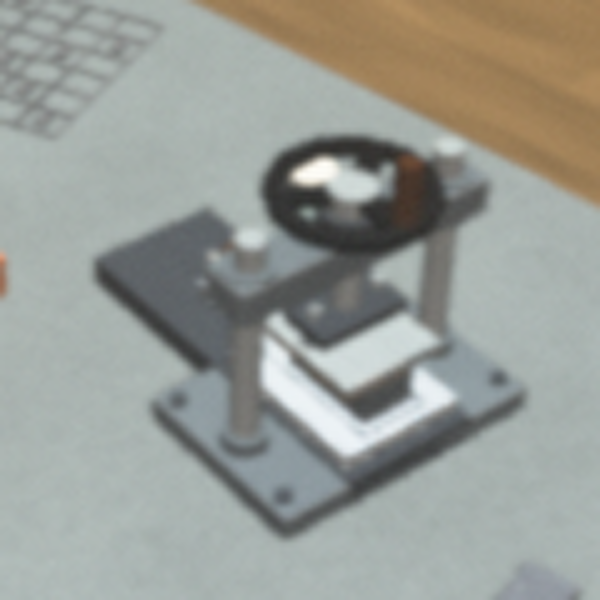

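View pics/t9.png

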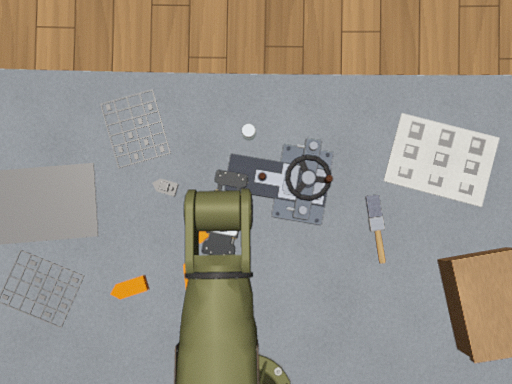

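The side view shows the platen resting on the hull (crop px ~385,360), with the tray home and the arm clear. The top view shows the tug, jar and brush where they were.

```bash
python3 -c "
from station import hand_in
print(hand_in())"
```

```text
the job is handed in; nothing more can be done
None
```

I placed the grey hull on the tray, slid the tray home, wound the wheel to contact plus about a quarter turn, let go and handed the job in. The robot's clock read about 25 s.

- **Hull:** after I set it down it lay upright and lengthwise. It was about 1 mm off the tray middle and turned less than 0.1° from the slide.
- **Tray:** I gripped the knob and slid it until it met its stop. The last look put the knob 119.7 mm from the screw axis, against 120 mm when fully home.
- **Wheel and platen:** the platen stopped sinking at a crank angle of about -9° (±2–3°). I left the crank at -97.4° by the arm's own reading and -98.4° by the top camera, so 88–89° past contact. I had aimed for -99.2° and did not add the last degree or two, because it was within the contact uncertainty.
- **Platen height:** it read between 81.6 and 81.8 mm after contact, so the platen was still resting on the deck at the last check.
- **Bystanders:** the tug, jar and brush looked unmoved in the last top picture, and the arm was well clear of everything.
- **Not checked:** I did not measure the hull's position again after the slide; I only saw in the side picture that it was under the platen.

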